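# Turn the engraving turntable to its rest

## Task

On the jeweller's bench, turn the engraving turntable by pushing on one or more of its three spokes with a fingertip until the head of the brass butterfly points straight at the tip of the pointed steel rest, within about 5 degrees, and leave it standing there. Push only on the spokes: keep off the round plate and the butterfly, do not lift the top off its spindle, and leave the things lying about where they are.

Things in the scene. Friction and masses are not known exactly. Their poses are not given: they have to be found in the camera images.
- foot: Dark steel foot, bolted down. Origin on the bench on the turntable's vertical axis, z up, +x towards the rest. 124 mm across at the bench, narrowing to 60 mm within 20 mm of height; 36 mm high. A bar 26 mm wide, 12 mm high runs along +x to the rest: a steel post 20 mm across, 62 mm high, 172 mm from the axis, with a cone pointing back at the axis.
- rest_tip (a point): Tip of the rest's steel cone: 140 mm from the axis along the foot's +x, 48 mm above the bench.
- turntable (a joint): Angle of the turntable in rad, growing anticlockwise seen from above; it turns endlessly, with friction (about 0.15 N m, so some 1.5 N at 100 mm) and stays where it is left. 0, or any whole number of turns (6.283), means that the butterfly's head points at the rest; its head then lies on the foot's +x.
- spokes: Three like round steel spokes, 10 mm thick, level, centre line 44 mm above the bench, from the plate's rim (72 mm from the axis) to wooden balls 18 mm across, centred 125 mm out. They turn with the plate; at turntable angle 0 they point 60, 180 and 300 degrees anticlockwise from the foot's +x. Under them, beyond the foot and its bar, is free space down to the bench. Origin on the axis at bench height.
- spoke0 (a point): Centre of the ball at the end of the spoke 60 degrees anticlockwise of the butterfly's head.
- spoke1 (a point): Centre of the ball at the end of the spoke opposite the butterfly's head.
- spoke2 (a point): Centre of the ball at the end of the spoke 60 degrees clockwise of the butterfly's head.
- plate: Round aluminium plate of the turntable, 144 mm across, from 38 to 50 mm above the bench, with a hub 18 mm across and 8 mm high in its middle. Origin on the axis at bench height; +x turns with it and points to the butterfly's head. Not to be touched. The top (plate, spokes, butterfly; about 1 kg) only rests on its spindle.
- butterfly: Flat brass butterfly fixed on the plate, about 42 mm long (24 to 66 mm from the axis, at most 57 mm above the bench) and 66 mm across its wings; its slender body lies along a radius, the head outwards. Origin on the axis at bench height; +x points along its body to the head. Not to be touched.
- head (a point): Tip of the butterfly's head, 66 mm from the axis, 52 mm above the bench.
- cork: Bystander: loose upright cork, 24 mm across, 44 mm high, origin at its underside.
- jar: Bystander: loose small glass jar with a dark cap, 48 mm across, 55 mm high, origin at its underside.
- graver: Bystander: loose graver lying on the bench, 120 mm long along its x, with a wooden handle, 22 mm high.
- filebox: Bystander: loose clear plastic box of needle files, 90 x 100 x 55 mm, origin at its underside.

How it is judged:
By the outcome, as a careful person would: the job done as asked, in the order asked, and still so for the second after the job is handed in, with the robot touching nothing.
It also fails if it takes over 53 s, if anything falls off the work surface, if the arm or the gripper's body presses on something with over 40 N, if the wrist force passes 120 N, or if a joint passes its speed limit or range.

## Robot

A 6-joint arm with a two-finger parallel gripper is mounted at the origin on the work surface. World frame = base frame: x ahead of the robot, y to its left, z up, the work surface at z = 0. Lengths are in m, angles in rad, forces in N, time in s.
With the tool pointing down it reaches from about 0.35 to 0.775 m from the base axis. Payload 5.5 kg.
Tool frame: the origin (TCP) lies where the fingers leave the gripper's body, on its centre line; the fingertips stand 73 mm ahead of it and the grasp point (between the pads) lies 54 mm ahead of it; z points along the fingers, y is the direction in which the jaws open and shut (so a half turn about z gives the same grasp; the last joint's range is limited). The gripper opens to 85 mm and grips with 20 to 120 N. Pads are 22 mm wide; open, the fingers measure 114 mm over their backs; the gripper's body (76 mm by 85 mm) begins 54 mm behind the grasp point. The pads swing forward as they close: fully open they stand 13 mm farther back than shut.
Start: joints at [-0.14, 0.313, 0.046, 1.304, 0, 1.431], TCP at [0.575, -0, 0.304] pointing down, gripper open.
Joint ranges: [-2.76, 2.76], [-0.86, 1.69], [-1.03, 1.26], [-2.2, 2.34], [-1.47, 1.5], [-3.14, 3.14]. Speed limits (rad/s): [2.57, 2.57, 3.14, 3.14, 3.14, 3.14].

## Interface

Orientations are given as a unit quaternion [w, x, y, z].
In Python, from workcell import env, read_camera, job, cut_out gives the robot as it stands.
- The arm moves only by the tool servo_tool, never from a script. Its argument "deltas" is a list of rows, each an object of numbers: "dx", "dy", "dz": the shift along the world's x, y, z in mm; "rx", "ry", "rz": the turn, a rotation vector about the world's x, y, z in rad; "fingers": the closure, from -1 (fully open) to 1 (shut). A call has 1 to 8 rows; each row shifts and turns the commanded pose from where the row before left it; what a row does not reach is not made up. A row lasts 1/10 s, in which the tool goes at most 50 mm and 8.59 degrees, less where a joint would pass 70% of its speed; a pose out of reach is approached as far as the arm can. A call is refused whole if a number of a shift passes 50 or a number of a turn 0.15, either way. A call with a gripper value outside its range is refused whole. The fingers move at their own pace and stop on an object; "newtons" is the grip in N (left out, the last holds). Time passes only in rows, so rows that do not move let the fingers close. It gives the time, the measured TCP pose, the force and the opening at its end, in the units of the state.
- env.get_state(): the state, without advancing time (a new reading comes with each control period).
- read_camera(name): name is "scene" or "side" or "wrist"; returns a dict with "img" (420x560x3 uint8, red, green, blue), "intrinsics" (3x3 intrinsics, pixels), "extrinsics" (4x4, takes a point from camera to world coordinates); the wrist camera has in their place "hand_eye" (4x4, takes a point from camera to tool coordinates, whose origin is the TCP and whose axes are the flange's). Camera axes: x right, y down, z forward; pixel columns grow to the right and rows downward; lengths in m; the calibration is good to about 2 mm. The wrist camera is an equidistant fisheye: a pixel r from the principal point sees the ray r / f radians off the axis. A picture is of the moment at which its call begins: read the wrist's pose just before it. There is no depth.
- job.hand_in(): hands the job in, once; it reports no verdict.
Trained networks look in the newest picture that a camera, given by its name, has taken for a name from the list of things; names that differ only in an ending like _2 or _b are one class to them, and where a whole thing is asked for, a point or a joint stands for the part that bears it (a point fixed in the world has none). Each returns a list of dicts, best first, with "confidence" (0 to 1); they miss things now and then, are a little off and sometimes report something else, mostly with a low value. They report only what shows in the picture. A call takes as long as a camera call.
- cut_out(target, camera): "region" (420x560 bool, what is visible of it) and "extent" ([left, top, right, bottom] in pixels, round what is visible of it).
The state is a dict: "clock": time; "joint_pos": joint angles; "qvel": joint speeds; "tau": joint torques, N m; "tcp_pos": TCP position; "orientation": TCP orientation; "wrist_force": force on the tool from outside, world axes, zero at the start; "ft_torque": the same for the moment, N m; "finger_gap": finger opening in m.
Only numpy, scipy, OpenCV 4.12 (cv2) and the standard library are available. Lean on these libraries where they do the work, as an engineer would, in place of code of your own. Each camera call takes 0.05 s, during which the arm holds its last target. There are 200 camera calls.

## Working session

There is one attempt and no reset: what is moved stays moved. The work goes in short steps, Python scripts to look and compute and a tool call to move; the robot and the scene stay as the last step left them, time stands still between calls to the robot, and variables do not carry over. Pictures are saved under pics/ and viewed, about 8 in all and at most 12, crops included, and the job is handed in when it is done.

Besides the shell and the picture viewer there is one more tool, called in YAML: its name, and indented under it one key for each argument. servo_tool: Moves the arm, as the interface text tells. Its arguments: {"type":"object","properties":{"deltas":{"type":"array"},"newtons":{"type":"number"}},"required":["deltas"]}

```bash
mkdir -p pics; ls; cat > h.py <<'E'
import numpy as np, cv2
from workcell import env, read_camera, job, cut_out
def ray(c,u,v):
    K=c["intrinsics"];T=np.array(c["extrinsics"])
    d=T[:3,:3]@np.linalg.solve(K,[u,v,1.]);return T[:3,3],d
def atz(c,u,v,z):
    o,d=ray(c,u,v);return o+d*(z-o[2])/d[2]
def proj(c,p):
    T=np.linalg.inv(c["extrinsics"]);q=c["intrinsics"]@(T[:3,:3]@np.array(p)+T[:3,3]);return q[:2]/q[2]
E
python3 - <<'E'
from h import *
for n in ("scene","side"):
    c=read_camera(n);cv2.imwrite(f"pics/{n}0.png",c["img"][:,:,::-1])
    print(n,np.round(c["extrinsics"],3).tolist())
    for t in ("plate","spoke0","butterfly","foot","cork","jar","graver","filebox"):
        for r in cut_out(t,n)[:2]:
            e=r["extent"];print(t,round(r["confidence"],2),np.round(e),np.round(atz(c,(e[0]+e[2])/2,(e[1]+e[3])/2,.04),3))
print(env.get_state()["clock"])
E
```

```text
pics
scene [[0.303, 0.812, -0.499, 1.241], [0.953, -0.259, 0.157, -0.239], [-0.002, -0.523, -0.852, 1.229], [0.0, 0.0, 0.0, 1.0]]
plate 0.93 [265. 180. 308. 219.] [0.52  0.032 0.04 ]
spoke0 0.71 [247. 182. 321. 242.] [0.564 0.011 0.04 ]
butterfly 0.46 [276. 187. 290. 196.] [0.488 0.031 0.04 ]
foot 0.69 [248. 180. 321. 261.] [0.592 0.002 0.04 ]
foot 0.51 [249. 178. 316. 239.] [0.55 0.01 0.04]
jar 0.75 [254. 154. 267. 174.] [ 0.359 -0.006  0.04 ]
jar 0.66 [250. 183. 320. 261.] [0.597 0.001 0.04 ]
graver 0.63 [248. 184. 320. 242.] [0.564 0.009 0.04 ]
graver 0.58 [376. 145. 390. 164.] [0.446 0.406 0.04 ]
filebox 0.91 [126. 230. 169. 277.] [ 0.577 -0.424  0.04 ]
side [[-0.929, -0.246, 0.277, 0.271], [-0.37, 0.626, -0.686, 0.704], [-0.005, -0.74, -0.673, 0.768], [0.0, 0.0, 0.0, 1.0]]
plate 0.88 [259. 200. 311. 238.] [0.527 0.023 0.04 ]
plate 0.24 [243. 199. 323. 258.] [0.519 0.056 0.04 ]
spoke0 0.49 [244. 201. 322. 261.] [0.516 0.065 0.04 ]
butterfly 0.6 [284. 215. 305. 233.] [0.497 0.032 0.04 ]
foot 0.57 [223. 196. 324. 260.] [0.543 0.065 0.04 ]
cork 0.72 [334. 245. 343. 263.] [0.361 0.088 0.04 ]
jar 0.7 [342. 220. 360. 245.] [0.351 0.005 0.04 ]
graver 0.76 [223. 368. 280. 385.] [0.436 0.437 0.04 ]
graver 0.48 [240. 198. 322. 262.] [0.523 0.064 0.04 ]
filebox 0.81 [308. 121. 334. 152.] [ 0.557 -0.405  0.04 ]
filebox 0.59 [220. 371. 279. 388.] [0.437 0.443 0.04 ]
0.9
```

```bash
python3 - <<'E'
import cv2,numpy as np
a=cv2.imread("pics/scene0.png")[140:280,220:353];b=cv2.imread("pics/side0.png")[160:300,210:370]
f=lambda i:cv2.resize(i,(400,int(400*i.shape[0]/i.shape[1])),interpolation=cv2.INTER_CUBIC)
a,b=f(a),f(b);h=max(len(a),len(b));o=np.zeros((h,800,3),np.uint8);o[:len(a),:400]=a;o[:len(b),400:]=b
cv2.imwrite("pics/c0.png",o)
E
```

```text
(no output)
```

View pics/c0.png

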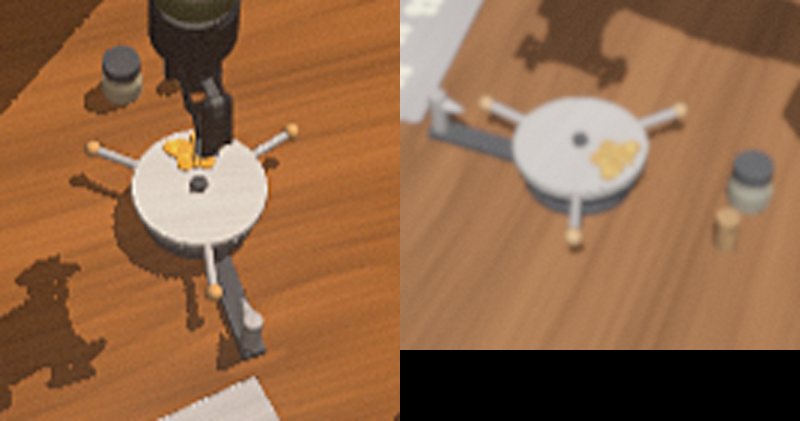

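```bash
cat > m.py <<'E'
from h import *
E
python3 - <<'E'
from h import *
P={"scene":dict(hub=(198,184,.058),b1=(93,147,.044),b2=(292,129,.044),b3=(214,291,.044),top=(250,310,.062),bf=(182,152,.053)),
"side":dict(hub=(580,139,.058),b1=(486,103,.044),b2=(681,110,.044),b3=(573,237,.044),tip=(466,107,.048),top=(438,94,.062),bf=(613,159,.053),cork=(726,215,.044),jar=(753,160,.055))}
for n in P:
    c=read_camera(n);h=None
    for k,(u,v,z) in P[n].items():
        U,V=((220+u/3.0075),(140+v/3.0075)) if n=="scene" else (210+(u-400)/2.5,160+v/2.5)
        p=atz(c,U-.3,V-.3,z)[:2]
        if h is None:h=p
        d=p-h;print(n,k,np.round(p,3),"r",round(np.hypot(*d),3),"ang",round(np.degrees(np.arctan2(d[1],d[0])),1))
E
```

```text
scene hub [0.535 0.024] r 0.0 ang 0.0
scene b1 [ 0.447 -0.066] r 0.126 ang -134.4
scene b2 [0.49  0.147] r 0.131 ang 110.0
scene b3 [0.654 0.002] r 0.121 ang -10.6
scene top [0.693 0.025] r 0.158 ang 0.4
scene bf [0.488 0.022] r 0.047 ang -177.2
side hub [0.534 0.029] r 0.0 ang 0.0
side b1 [0.659 0.001] r 0.128 ang -12.9
side b2 [ 0.451 -0.068] r 0.128 ang -130.4
side b3 [0.496 0.146] r 0.123 ang 108.2
side tip [0.675 0.019] r 0.141 ang -4.3
side top [0.706 0.024] r 0.172 ang -1.7
side bf [0.493 0.04 ] r 0.043 ang 165.7
side cork [0.364 0.064] r 0.173 ang 168.6
side jar [ 0.356 -0.01 ] r 0.182 ang -167.5
```

```bash
cat >> h.py <<'E'
from scipy.spatial.transform import Rotation as R
def wcam():
    s=env.get_state();c=read_camera("wrist")
    q=s["orientation"];T=np.eye(4);T[:3,:3]=R.from_quat([q[1],q[2],q[3],q[0]]).as_matrix();T[:3,3]=s["tcp_pos"]
    c["T"]=T@np.array(c["hand_eye"]);return c
def watz(c,u,v,z):
    K=np.array(c["intrinsics"]);x,y=(u-K[0,2])/K[0,0],(v-K[1,2])/K[1,1];t=np.hypot(x,y)+1e-12
    d=c["T"][:3,:3]@np.array([np.sin(t)*x/t,np.sin(t)*y/t,np.cos(t)]);o=c["T"][:3,3];return o+d*(z-o[2])/d[2]
def wproj(c,p):
    K=np.array(c["intrinsics"]);q=c["T"][:3,:3].T@(np.array(p)-c["T"][:3,3]);t=np.arctan2(np.hypot(q[0],q[1]),q[2]);n=np.hypot(q[0],q[1])+1e-12
    return K[0,2]+K[0,0]*t*q[0]/n,K[1,2]+K[1,1]*t*q[1]/n
E
python3 - <<'E'
from h import *
c=wcam();cv2.imwrite("pics/w0.png",c["img"][:,:,::-1]);np.savez("w0.npz",T=c["T"],K=c["intrinsics"])
print(c["intrinsics"],np.round(c["T"],3))
h=np.array([.535,.027]);f=lambda r,a,z:[h[0]+r*np.cos(np.radians(a)),h[1]+r*np.sin(np.radians(a)),z]
for k,p in dict(hub=f(0,0,.058),b0=f(.125,-132,.044),b1=f(.125,-12,.044),b2=f(.125,109,.044),tip=f(.14,-3,.048),head=f(.066,168,.052)).items():print(k,np.round(wproj(c,p)))
s=env.get_state();print(s["orientation"],s["clock"])
E
```

```text
[[325.1922621    0.         284.57821381]
 [  0.         325.1922621  211.66642141]
 [  0.           0.           1.        ]] [[ 1.    -0.     0.001  0.575]
 [ 0.    -0.953 -0.304  0.077]
 [ 0.001  0.304 -0.953  0.374]
 [ 0.     0.     0.     1.   ]]
hub [244. 163.]
b0 [176. 243.]
b1 [362. 186.]
b2 [204.  49.]
tip [380. 169.]
head [182. 150.]
[4.04278978e-05 7.07108293e-01 7.07105268e-01 1.02925765e-05] 1.05
```

View pics/w0.png

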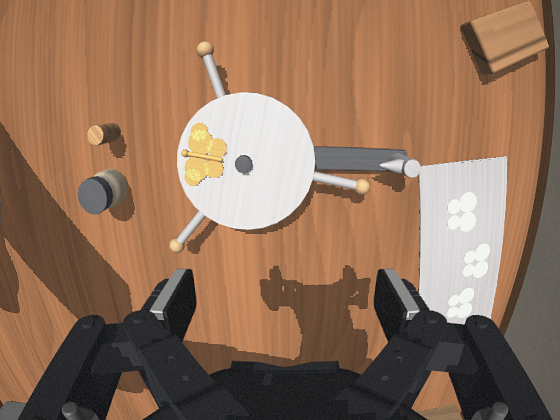

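The wrist view shows the hub at (244,163), the balls at (205,48), (363,186) and (177,245), the butterfly's head at (184,153) and the cone tip near (383,165). All match the prediction.

```bash
cat > ang.py <<'E'
from h import *
def ang(c,pts):
    h=watz(c,*pts["hub"],.058)[:2];print("hub",np.round(h,4))
    for k,z in (("b0",.044),("b1",.044),("b2",.044),("tip",.048),("top",.062),("head",.052)):
        if k in pts:
            d=watz(c,*pts[k],z)[:2]-h;print(k,np.round(d+h,4),"r",round(np.hypot(*d),4),"ang",round(np.degrees(np.arctan2(d[1],d[0])),1))
E
python3 - <<'E'
from ang import *
d=np.load("w0.npz");c=dict(T=d["T"],intrinsics=d["K"])
ang(c,dict(hub=(243.5,163),b0=(177,245),b1=(363,186),b2=(205,48),tip=(382,166),top=(413,169),head=(184,153)))
E
```

```text
hub [0.535  0.0268]
b0 [ 0.4519 -0.0682] r 0.1262 ang -131.2
b1 [6.588e-01 6.000e-04] r 0.1265 ang -12.0
b2 [0.495  0.1457] r 0.1254 ang 108.6
tip [0.6772 0.0233] r 0.1423 ang -1.4
top [0.7071 0.0236] r 0.1721 ang -1.1
head [0.4724 0.0377] r 0.0635 ang 170.2
```

servo_tool:
  deltas:
    - {"dx":-36,"dy":34,"dz":-20,"fingers":1}
    - {"dx":-36,"dy":34,"dz":-30,"fingers":1}
    - {"dx":-35,"dy":33,"dz":-30,"fingers":1}
    - {"dz":-30,"fingers":1}
    - {"dz":-30,"fingers":1}
    - {"dz":-20,"fingers":1}
    - {"dz":0,"fingers":1}
    - {"dz":0,"fingers":1}

```text
invalid input at $.deltas[0]: expected keys dx, dy, dz, rx, ry, rz, fingers
```

servo_tool:
  deltas:
    - {"dx":-36,"dy":34,"dz":-20,"rx":0,"ry":0,"rz":0,"fingers":1}
    - {"dx":-36,"dy":34,"dz":-30,"rx":0,"ry":0,"rz":0,"fingers":1}
    - {"dx":-35,"dy":33,"dz":-30,"rx":0,"ry":0,"rz":0,"fingers":1}
    - {"dx":0,"dy":0,"dz":-30,"rx":0,"ry":0,"rz":0,"fingers":1}
    - {"dx":0,"dy":0,"dz":-30,"rx":0,"ry":0,"rz":0,"fingers":1}
    - {"dx":0,"dy":0,"dz":0,"rx":0,"ry":0,"rz":0,"fingers":1}
    - {"dx":0,"dy":0,"dz":0,"rx":0,"ry":0,"rz":0,"fingers":1}
    - {"dx":0,"dy":0,"dz":0,"rx":0,"ry":0,"rz":0,"fingers":1}

```text
clock: 1.85
tcp_pos: [0.4807, 0.0901, 0.1745]
orientation: [0.001, 0.707, 0.707, 0.001]
wrist_force: [0.6, -0.8, 0.7]
finger_gap: 0.0002
```

servo_tool:
  deltas:
    - {"dx":-13,"dy":11,"dz":0,"rx":0,"ry":0,"rz":0,"fingers":1}
    - {"dx":0,"dy":0,"dz":-20,"rx":0,"ry":0,"rz":0,"fingers":1}
    - {"dx":0,"dy":0,"dz":-20,"rx":0,"ry":0,"rz":0,"fingers":1}
    - {"dx":0,"dy":0,"dz":-20,"rx":0,"ry":0,"rz":0,"fingers":1}
    - {"dx":0,"dy":0,"dz":-8,"rx":0,"ry":0,"rz":0,"fingers":1}
    - {"dx":0,"dy":0,"dz":0,"rx":0,"ry":0,"rz":0,"fingers":1}

```text
clock: 2.45
tcp_pos: [0.4657, 0.1015, 0.1046]
orientation: [-0.0, 0.707, 0.707, -0.0]
wrist_force: [0.8, -0.2, 0.5]
finger_gap: 0.0002
```

```bash
python3 - <<'E'
from h import *
c=wcam();cv2.imwrite("pics/w1.png",c["img"][:,:,::-1])
h=np.array([.535,.0268]);P=None
for a in range(132,-60,-8):
    p=h+.100*np.array([np.cos(np.radians(a)),np.sin(np.radians(a))])
    print(a,np.round(p*1e3,1),np.round((p-P)*1e3,1) if P is not None else "");P=p
E
```

```text
132 [468.1 101.1] 
124 [479.1 109.7] [11.   8.6]
116 [491.2 116.7] [12.1  7. ]
108 [504.1 121.9] [12.9  5.2]
100 [517.6 125.3] [13.5  3.4]
92 [531.5 126.7] [13.9  1.5]
84 [545.5 126.3] [13.9 -0.5]
76 [559.2 123.8] [13.7 -2.4]
68 [572.5 119.5] [13.3 -4.3]
60 [585.  113.4] [12.5 -6.1]
52 [596.6 105.6] [11.6 -7.8]
44 [606.9  96.3] [10.4 -9.3]
36 [615.9  85.6] [  9.  -10.7]
28 [623.3  73.7] [  7.4 -11.8]
20 [629.  61.] [  5.7 -12.7]
12 [632.8  47.6] [  3.8 -13.4]
4 [634.8  33.8] [  1.9 -13.8]
-4 [634.8  19.8] [  0. -14.]
-12 [632.8   6. ] [ -1.9 -13.8]
-20 [629.   -7.4] [ -3.8 -13.4]
-28 [623.3 -20.1] [ -5.7 -12.7]
-36 [615.9 -32. ] [ -7.4 -11.8]
-44 [606.9 -42.7] [ -9.  -10.7]
-52 [596.6 -52. ] [-10.4  -9.3]
```

View pics/w1.png

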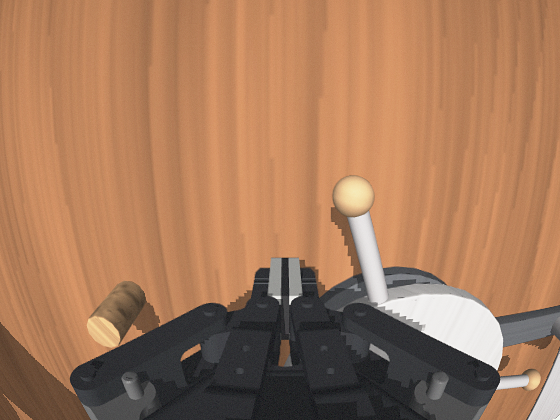

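servo_tool:
  deltas:
    - {"dx":13,"dy":8.5,"dz":2,"rx":0,"ry":0,"rz":0,"fingers":1}
    - {"dx":12,"dy":7,"dz":0,"rx":0,"ry":0,"rz":0,"fingers":1}
    - {"dx":13,"dy":5,"dz":0,"rx":0,"ry":0,"rz":0,"fingers":1}
    - {"dx":13.5,"dy":3.5,"dz":0,"rx":0,"ry":0,"rz":0,"fingers":1}
    - {"dx":14,"dy":1.5,"dz":0,"rx":0,"ry":0,"rz":0,"fingers":1}
    - {"dx":14,"dy":-0.5,"dz":0,"rx":0,"ry":0,"rz":0,"fingers":1}

```text
clock: 3.1
tcp_pos: [0.5462, 0.1265, 0.1082]
orientation: [0.0, 0.707, 0.707, -0.0]
wrist_force: [-2.3, -0.1, -0.0]
finger_gap: -0.0
```

servo_tool:
  deltas:
    - {"dx":13.5,"dy":-2.5,"dz":-2,"rx":0,"ry":0,"rz":0,"fingers":1}
    - {"dx":13,"dy":-4.5,"dz":0,"rx":0,"ry":0,"rz":0,"fingers":1}
    - {"dx":12.5,"dy":-6,"dz":0,"rx":0,"ry":0,"rz":0,"fingers":1}
    - {"dx":11.5,"dy":-8,"dz":0,"rx":0,"ry":0,"rz":0,"fingers":1}
    - {"dx":10.5,"dy":-9,"dz":0,"rx":0,"ry":0,"rz":0,"fingers":1}
    - {"dx":9,"dy":-11,"dz":0,"rx":0,"ry":0,"rz":0,"fingers":1}
    - {"dx":7,"dy":-12,"dz":0,"rx":0,"ry":0,"rz":0,"fingers":1}
    - {"dx":5.5,"dy":-12.5,"dz":0,"rx":0,"ry":0,"rz":0,"fingers":1}

```text
clock: 3.9
tcp_pos: [0.6289, 0.0598, 0.1048]
orientation: [-0.0, 0.707, 0.707, 0.0]
wrist_force: [-1.9, 1.7, -0.9]
finger_gap: 0.0002
```

servo_tool:
  deltas:
    - {"dx":4,"dy":-12.5,"dz":1,"rx":0,"ry":0,"rz":0,"fingers":1}
    - {"dx":2,"dy":-14,"dz":0,"rx":0,"ry":0,"rz":0,"fingers":1}
    - {"dx":0,"dy":-14,"dz":0,"rx":0,"ry":0,"rz":0,"fingers":1}
    - {"dx":-2,"dy":-14,"dz":0,"rx":0,"ry":0,"rz":0,"fingers":1}
    - {"dx":-4,"dy":-13,"dz":0,"rx":0,"ry":0,"rz":0,"fingers":1}
    - {"dx":-5.5,"dy":-12.5,"dz":0,"rx":0,"ry":0,"rz":0,"fingers":1}
    - {"dx":-7.5,"dy":-12,"dz":0,"rx":0,"ry":0,"rz":0,"fingers":1}
    - {"dx":0,"dy":0,"dz":0,"rx":0,"ry":0,"rz":0,"fingers":1}

```text
clock: 4.7
tcp_pos: [0.6142, -0.0332, 0.1059]
orientation: [0.0, 0.708, 0.706, -0.001]
wrist_force: [-0.4, -0.3, -0.5]
finger_gap: 0.0001
```

```bash
python3 - <<'E'
from h import *
o=[]
for n,(y,x,h,w) in dict(scene=(140,220,140,133),side=(160,210,140,160)).items():
    c=read_camera(n);i=c["img"][y:y+h,x:x+w,::-1];o.append(cv2.resize(i,(400,420),interpolation=cv2.INTER_CUBIC))
cv2.imwrite("pics/c1.png",np.hstack(o))
E
```

```text
(no output)
```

View pics/c1.png

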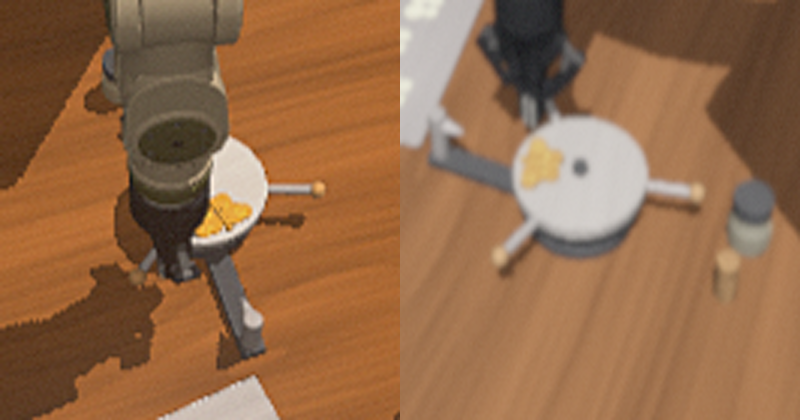

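The top has turned as planned. In the scene crop one ball is at (319,188); in the side crop two are at (697,193) and (500,256).

```bash
python3 - <<'E'
from h import *
h=np.array([.535,.0268])
for n,u,v in (("scene",319,188),("side",697,193),("side",500,256)):
    c=read_camera(n)
    U,V=(220+u/3.0075,140+v/3) if n=="scene" else (210+(u-400)/2.5,160+v/3)
    d=atz(c,U-.3,V-.3,.044)[:2]-h;print(n,np.round(d,3),np.hypot(*d),np.degrees(np.arctan2(d[1],d[0])))
E
```

```text
scene [0.036 0.121] 0.12607244477999774 73.43897221699649
side [-0.123 -0.025] 0.12572930161586882 -168.38893920853562
side [0.04  0.118] 0.12418891233186974 71.23915914669777
```

servo_tool:
  deltas:
    - {"dx":-4.5,"dy":-5.5,"dz":0,"rx":0,"ry":0,"rz":0,"fingers":1}
    - {"dx":-4.5,"dy":-5,"dz":0,"rx":0,"ry":0,"rz":0,"fingers":1}
    - {"dx":-5,"dy":-5,"dz":0,"rx":0,"ry":0,"rz":0,"fingers":1}
    - {"dx":0,"dy":0,"dz":0,"rx":0,"ry":0,"rz":0,"fingers":1}
    - {"dx":8,"dy":9,"dz":0,"rx":0,"ry":0,"rz":0,"fingers":1}
    - {"dx":0,"dy":0,"dz":40,"rx":0,"ry":0,"rz":0,"fingers":1}
    - {"dx":0,"dy":0,"dz":50,"rx":0,"ry":0,"rz":0,"fingers":1}
    - {"dx":0,"dy":0,"dz":50,"rx":0,"ry":0,"rz":0,"fingers":1}

```text
clock: 5.75
tcp_pos: [0.6094, -0.037, 0.2468]
orientation: [-0.0, 0.707, 0.707, -0.0]
wrist_force: [0.3, -0.8, -0.1]
finger_gap: 0.0001
```

servo_tool:
  deltas:
    - {"dx":-15,"dy":0,"dz":40,"rx":0,"ry":0,"rz":0,"fingers":1}
    - {"dx":-15,"dy":0,"dz":10,"rx":0,"ry":0,"rz":0,"fingers":1}
    - {"dx":0,"dy":0,"dz":0,"rx":0,"ry":0,"rz":0,"fingers":1}
    - {"dx":0,"dy":0,"dz":0,"rx":0,"ry":0,"rz":0,"fingers":1}

```text
clock: 6.15
tcp_pos: [0.5798, -0.0374, 0.2957]
orientation: [0.0, 0.707, 0.707, 0.0]
wrist_force: [0.3, -0.1, -0.5]
finger_gap: -0.0
```

```bash
python3 - <<'E'
from h import *
c=wcam();np.savez("w2.npz",T=c["T"],K=c["intrinsics"])
cv2.imwrite("pics/w2.png",c["img"][:,:,::-1])
h=np.array([.535,.0268])
x,y=wproj(c,[*h,.05]);print(x,y)
E
```

```text
237.66908558189849 125.28478974608043
```

View pics/w2.png

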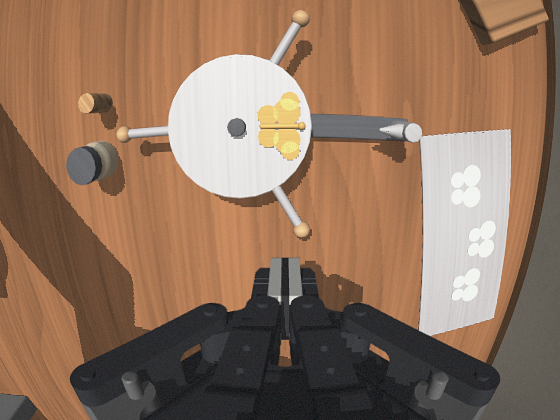

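```bash
python3 - <<'E'
from ang import *
d=np.load("w2.npz");c=dict(T=d["T"],intrinsics=d["K"])
ang(c,dict(hub=(236.5,126.5),b0=(300.5,18),b1=(123.5,134),b2=(302,230),tip=(382,130),top=(414,132),head=(303,126)))
i=cv2.imread("pics/w2.png")[100:160,230:430];cv2.imwrite("pics/w2c.png",cv2.resize(i,(800,240),interpolation=cv2.INTER_CUBIC))
E
```

```text
hub [0.535 0.026]
b0 [0.5958 0.1349] r 0.1248 ang 60.8
b1 [0.4086 0.0242] r 0.1264 ang -179.2
b2 [ 0.5989 -0.0832] r 0.1265 ang -59.7
tip [0.6776 0.024 ] r 0.1426 ang -0.8
top [0.7068 0.0246] r 0.1718 ang -0.5
head [0.598  0.0257] r 0.063 ang -0.3
```

View pics/w2c.png

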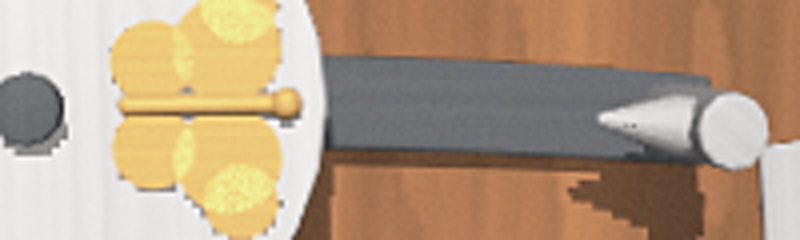

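```bash
python3 -c "
from workcell import job
print(job.hand_in())"
```

```text
the job is handed in; nothing more can be done
None
```

The butterfly's head now points at the rest to within about 1.5°, inside the 5° you asked for, and the job is handed in. I turned the turntable about 168° clockwise, pushing only on spoke2 with the closed fingertips, then backed off and lifted clear.

- **Angle:** in the final wrist picture the rest lies at -0.5° to -0.8°. The head reads -0.3°, and the three spokes together put it at +0.6°. These readings differ by about 1°, which is measurement noise.
- **Forces and time:** the wrist force read at most about 3 N at the end of each move. The job took about 6 s on the robot's clock.
- **Other things on the bench:** the cork and the jar stand where they were in the final picture. I did not measure the graver or the file box again, but the arm's path stayed well away from both. No check failed.

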